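# Open the ticket printer's roll hatch

## Robot

A 7-joint arm with a two-finger parallel gripper is mounted at the origin on a cart in front of the work surface, level with it; the furniture and walls round the work are solid. World frame = base frame: x ahead of the robot, y to its left, z up, the work surface at z = 0. Lengths are in m, angles in rad, forces in N, time in s.
With the tool pointing down it reaches from about 0.4 to 0.85 m from the base axis. Payload 4.5 kg.
Tool frame: the origin (TCP) lies between the finger pads; the fingertips stand 11 mm ahead of it and the grasp point (between the pads) lies 8 mm behind it (r.tip_reach is the distance from the TCP to the fingertips, in m); x points along the fingers, y is the direction in which the jaws open and shut, and the axes are right-handed (so a half turn about x gives the same grasp; the last joint's range is limited). The gripper opens to 88 mm and grips with 3 to 60 N. Pads are 18 mm wide; open, the fingers measure 123 mm over their backs; the gripper's body (75 mm by 187 mm) begins 45 mm behind the grasp point.
Start: joints at [-1.228, 0.689, -0.195, 1.565, 0.157, 0.902, -0.215], TCP at [0.19, 0.595, 0.25] pointing down, gripper open.
Joint ranges: [-3.01, 3.01], [-0.46, 2.08], [-1.47, 1.51], [0.13, 2.56], [-1, 4.14], [0.04, 2.09], [-2.66, 2.66]. Speed limits (rad/s): [2.57, 2.57, 3.14, 3.14, 3.14, 3.14, 3.14].

## Interface

Orientations are given as a unit quaternion [x, y, z, w].
In Python, from plant import r gives the robot as it stands.
- The arm moves only by the tool drive_tool, never from a script. Its argument "deltas" is a list of rows, each a list of 3 entries, a list of its own where there are three numbers: the turn, a rotation vector about the tool's x, y, z in degrees, then the shift along the tool's x, y, z in cm, then the finger opening in cm, from 0 to 8.81. A call has 1 to 12 rows; each row shifts and turns the commanded pose from where the row before left it, along the tool's axes as they then stand; what a row does not reach is not made up. A row lasts 1/12 s, in which the tool goes at most 41.7 mm and 7.16 degrees, less where a joint would pass 70% of its speed; a pose out of reach is approached as far as the arm can. A call is refused whole if a number of a shift passes 4.17 or a number of a turn 7.16, either way. A call with a gripper value outside its range is refused whole. The fingers move at their own pace and stop on an object; "force" is the grip in N (left out, the last holds). Time passes only in rows, so rows that do not move let the fingers close. It gives the time, the measured TCP pose, the force and the opening at its end, in the units of the state.
- r.get_state(): the state, without advancing time (a new reading comes with each control period).
- r.snapshot(name): name is "side" or "top"; returns a dict with "color" (480x640x3 uint8, red, green, blue), "fov_y" (degrees; the focal length in pixels is half the picture's height over the tangent of half this angle, whatever the lens; pixels are square), "cx", "cy" (the principal point, pixels), "k1" (the pictures are not rectified: a ray, as slopes to the right and down, at radius r is drawn at 1 + k1 r^2 times it, then the intrinsics apply), "extrinsics" (4x4, takes a point from world to camera coordinates). Camera axes: x right, y up, looking along -z (the intrinsics and any distortion apply to the point x, -y, -z); pixel columns grow to the right and rows downward; lengths in m; the calibration is good to about 2 mm. A picture is of the moment at which its call begins. There is no depth.
- r.finish_job(): hands the job in, once; it reports no verdict.
The state is a dict: "clock": time; "q": joint angles; "qd": joint speeds; "joint_torque": joint torques, N m; "tool_pos": TCP position; "eef_rot": TCP orientation; "contact_force": force on the tool from outside, world axes, zero at the start; "moment": the same for the moment, N m; "opening": opening from 0.0 (shut) to 1.0 (fully open).
Only numpy, scipy, OpenCV 4.12 (cv2) and the standard library are available. Lean on these libraries where they do the work, as an engineer would, in place of code of your own. Each camera call takes 0.05 s, during which the arm holds its last target. There are 200 camera calls.

## Task

The order-ticket printer on the bench is due for a new paper roll. Switch it off at its rocker with a fingertip, then gently press the ribbed front edge of its roll hatch down to the stop, once, and take the finger away so that the push-push latch lets the hatch pop up; stay clear for two seconds to see that it stays up, and leave it open with the switch off. Only press with the fingers: do not push the popped hatch down again, do not pinch, lift or shove the printer, and leave the other things on the bench where they are.

Things in the scene. Friction and masses are not known exactly. Their poses are not given: they have to be found in the camera images.
- printer: light-plastic ticket printer, 148 mm deep (x), 112 mm wide (y), loose on rubber feet, 1.7 kg. Origin: centre of its underside, on the bench; x points from its front to its back, y to its left. The front 44 mm is a low control deck, 50 mm high, the rocker on its right part; behind a step the hatch lies between two 5 mm cheek walls, 82 mm high, 51 mm either side of the middle.
- hatch_hinge (a point): middle of the hatch's hinge axis at its rear edge, 62 mm behind the printer's origin, 80 mm above the bench. The hatch is a flat plastic flap reaching 94 mm forward of it, 99 mm wide; popped, its front edge stands about 137 mm above the bench.
- hatch (a joint): hatch angle (rad): 0 to 0.01 shut, latched; -0.08 pressed in to its stop (6 mm at the ribs); 0.65 popped open. Spring opens it, push-push latch holds it: 4 to 5 N at the ribs, down past -0.06, frees it, and it swings up when the finger lifts, within 0.5 s. A press that stops short leaves it latched and may be repeated; pushing the open hatch right down latches it again. Breaks above 60 N.
- hatch_pad (a point): point to press on the hatch: middle of its four low raised ribs, on its top face, mid-width, 17 mm behind its front edge, 82 mm above the bench when shut, 76 mm at the stop; it moves with the hatch
- rocker (a joint): angle (rad) of the printer's rocker switch, a black V-shaped rocker 20 mm (x) by 33 mm (y): 0 = on, right half down, left half standing up (always so at the start); 0.34 = off, left half down. About 3 N on the outer part of the raised half snaps it over near mid-way; it stays in either place.
- rocker_off_half (a point): point to press to switch off: middle of the top face of the rocker's left half, 11 mm left of its pivot, about 57 mm above the bench at the start (the half's outer edge 59 mm); when off that half lies level, 54 mm above the bench. The point moves with the rocker.
- tea_box: bystander, not part of the job: carton of tea, 63 x 122 x 109 mm; origin at the centre of its underside
- pen: bystander, not part of the job: ballpoint pen lying flat, 145 mm long; origin at the centre of its underside
- mug: bystander, not part of the job: china mug, 83 mm across, 94 mm high; origin at the centre of its underside
- scissors: bystander, not part of the job: scissors lying flat, 199 mm long; origin at the centre of its underside
- tongs: bystander, not part of the job: steel tongs lying flat, 330 mm long, at the right in front of the fixed drum rice cooker, which is 325 mm high, 470 mm wide, its foot lever about 0.5 m ahead of the robot base: keep the arm clear of it; origin at the centre of its underside
- green_cup: bystander, not part of the job: plastic cup, 61 mm across, 98 mm high; origin at the centre of its underside

How it is judged:
By the outcome, as a careful person would: the job done as asked, in the order asked, and still so for the second after the job is handed in, with the robot touching nothing.
It also fails if it takes over 45 s, if anything falls off the work surface, if the arm or the gripper's body presses on something with over 40 N, if the wrist force passes 120 N, or if a joint passes its speed limit or range.

## Working session

There is one attempt and no reset: what is moved stays moved. The work goes in short steps, Python scripts to look and compute and a tool call to move; the robot and the scene stay as the last step left them, time stands still between calls to the robot, and variables do not carry over. Pictures are saved under pics/ and viewed, about 8 in all and at most 12, crops included, and the job is handed in when it is done.

Besides the shell and the picture viewer there is one more tool, called after "Call:" as name(argument=value, ...), one argument or row to a line, values as JSON. drive_tool: Moves the arm, as the interface text tells. Its arguments: {"type":"object","properties":{"deltas":{"type":"array","items":{"type":"array"}},"force":{"type":"number"}},"required":["deltas"]}

```bash
mkdir -p pics; cat > h.py <<'E'
import numpy as np, cv2, pickle
from plant import r
def snap(n,f):
    s=r.snapshot(n); cv2.imwrite(f'pics/{f}.png',s['color'][:,:,::-1]); pickle.dump(s,open(f'pics/{f}.pkl','wb')); return s
def load(f): return pickle.load(open(f'pics/{f}.pkl','rb'))
def K(s):
    f=240/np.tan(np.radians(s['fov_y']/2)); return np.array([[f,0,s['cx']],[0,f,s['cy']],[0,0,1.]]),np.array([s['k1'],0,0,0.])
def ray(s,uv):
    k,d=K(s); p=cv2.undistortPoints(np.array([[uv]],float),k,d)[0,0]
    E=np.array(s['extrinsics']);R,t=E[:3,:3],E[:3,3]
    v=R.T@np.array([p[0],-p[1],-1]); return -R.T@t, v/np.linalg.norm(v)
def onz(s,uv,z):
    o,v=ray(s,uv); return o+v*(z-o[2])/v[2]
def tri(s1,a,s2,b):
    o,v=ray(s1,a);p,w=ray(s2,b); x=np.linalg.lstsq(np.c_[v,-w],p-o,rcond=None)[0]
    A=o+v*x[0];B=p+w*x[1]; return (A+B)/2,np.linalg.norm(A-B)
def proj(s,P):
    E=np.array(s['extrinsics']);c=E[:3,:3]@np.array(P)+E[:3,3];k,d=K(s)
    return cv2.projectPoints(np.array([[[c[0],-c[1],-c[2]]]]),np.zeros(3),np.zeros(3),k,d)[0][0,0]
E
python3 - <<'E'
from h import *
for n in('side','top'):
    s=snap(n,n+'0'); o,v=ray(s,(320,240)); print(n,s['fov_y'],s['k1'],o,v)
print(r.get_state(), r.tip_reach)
E
```

```text
side 56.53349624759947 -0.008308657046023054 [0.41898104 1.18413699 0.72714673] [ 0.11039239 -0.88231332 -0.45753331]
top 54.90405623794954 -0.0022454705020437567 [0.3261591  0.00384406 1.27330744] [ 0.17485784  0.00667344 -0.98457108]
{'clock': 0.1, 'q': array([-1.22822355,  0.68989719, -0.19454605,  1.56621944,  0.15732635,
        0.90252432, -0.21509437]), 'qd': array([-4.07301622e-04, -4.02791011e-04, -2.26371250e-05, -1.95949200e-03,
        1.05741494e-03, -6.63798099e-04,  8.13082734e-04]), 'joint_torque': array([-2.55500228e-03, -5.28496277e+01, -1.27101213e+00, -1.53837758e+01,
       -5.24658419e-02,  1.98763388e-03,  3.84860732e-05]), 'tool_pos': array([0.18979899, 0.59491002, 0.24899821]), 'eef_rot': array([ 0.10811142,  0.69874753, -0.10927661,  0.69865759]), 'contact_force': array([ 0.74808724, -0.36276893, -1.04241908]), 'moment': array([-0.02169791,  0.02177057,  0.02652039]), 'opening': 0.9980987214329776} 0.011
```

View pics/top0.png

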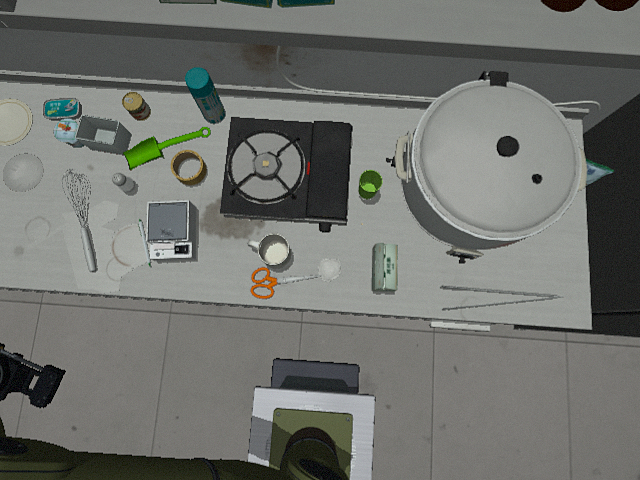

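View pics/side0.png

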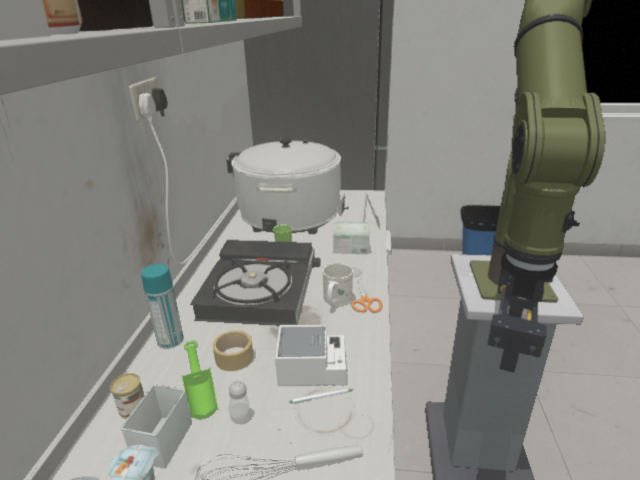

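The top view shows the printer at about (172,230), deck toward the robot, with the pen at (143,243) and the mug at (272,250). In the side view the printer is at about (312,355). I'll enlarge both to pick out the features.

```bash
python3 - <<'E'
import cv2,numpy as np
a=cv2.imread('pics/top0.png')[190:275,130:210]; b=cv2.imread('pics/side0.png')[315:395,265:355]
a=cv2.resize(a,None,fx=5,fy=5,interpolation=2);b=cv2.resize(b,None,fx=4.4,fy=4.4,interpolation=2)
h=max(a.shape[0],b.shape[0]);c=np.zeros((h,a.shape[1]+b.shape[1],3),np.uint8);c[:a.shape[0],:a.shape[1]]=a;c[:b.shape[0],a.shape[1]:]=b
print(c.shape);cv2.imwrite('pics/crop.png',c)
E
```

```text
(425, 796, 3)
```

View pics/crop.png

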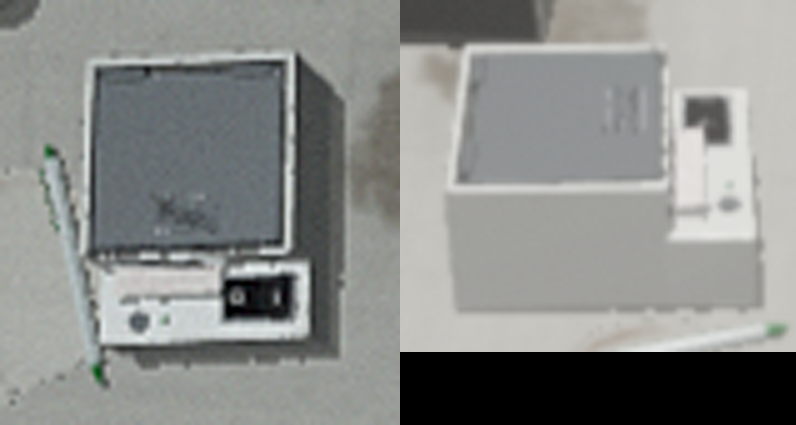

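The crop's left half (top view) shows the rocker centred at about (259,297) and the ribs at about (185,213). In the right half (side view) they are at (707,119) and (627,110). The cheek and deck corners are clear in both, so I'll triangulate them.

```bash
cat > m.py <<'E'
from h import *
a,b=load('top0'),load('side0')
T=lambda x,y:(130+x/5-.4,190+y/5-.4)
S=lambda x,y:(265+(x-400)/4.4-.39,315+y/4.4-.39)
for n,p,q in [('rocker',(259,297),(707,119)),('ribs',(185,213),(627,110)),('cFL',(88,252),(667,186)),('cFR',(292,250),(667,48)),('cBL',(90,58),(448,187)),('cBR',(297,55),(464,46)),('dFL',(103,345),(757,239)),('dFR',(309,342),(746,89))]:
    P,e=tri(a,T(*p),b,S(*q)); z={'r':.054,'c':.082,'d':.05}[n[0]]
    if n=='ribs': z=.082
    print(n,P.round(4),round(e,4),'top@z',onz(a,T(*p),z)[:2].round(4),'side@z',onz(b,S(*q),z)[:2].round(4))
E
python3 m.py
```

```text
rocker [0.492 0.381 0.048] 0.0017 top@z [0.4921 0.3792] side@z [0.4905 0.3882]
ribs [0.5293 0.4158 0.0801] 0.0017 top@z [0.5298 0.4152] side@z [0.5281 0.4182]
cFL [0.5047 0.465  0.0765] 0.0032 top@z [0.5055 0.463 ] side@z [0.5024 0.4714]
cFR [0.5147 0.3586 0.0754] 0.001 top@z [0.5142 0.3566] side@z [0.5133 0.367 ]
cBL [0.609  0.4782 0.0788] 0.0029 top@z [0.6097 0.4772] side@z [0.6065 0.482 ]
cBR [0.6209 0.369  0.0771] 0.001 top@z [0.6192 0.3674] side@z [0.6199 0.3751]
dFL [0.4607 0.4623 0.0438] 0.0019 top@z [0.461 0.46 ] side@z [0.4594 0.469 ]
dFR [0.4718 0.352  0.0455] 0.0018 top@z [0.4704 0.3507] side@z [0.4724 0.3574]
```

The points agree: the printer is yawed about +6.3° with its origin near (0.540, 0.415). Heights read about 4 mm low, so I'll use force on contact. I plan to press with closed fingers, jaw axis along printer x over the rocker.

Call:
drive_tool(
  deltas=[
    [[0, 0, 0], [0, -0.9, 3.1], 0],
    [[0, 0, 0], [0, -0.9, 3.1], 0],
    [[0, 0, 0], [0, -0.9, 3.1], 0],
    [[0, 0, 0], [0, -0.9, 3.1], 0],
    [[0, 0, 0], [0, -0.9, 3.1], 0],
    [[0, 0, 0], [0, -0.9, 3.1], 0],
    [[0, 0, 0], [0, -0.9, 3.1], 0],
    [[0, 0, 0], [0, -0.9, 3.1], 0],
    [[0, 0, 0], [0, -0.9, 3.1], 0],
    [[0, 0, 0], [0, -0.9, 3.1], 0],
    [[0, 0, 0], [0, -0.9, 3.1], 0],
    [[0, 0, 0], [0, 0, 0], 0],
  ],
  force=20,
)

```text
clock: 1.1
tool_pos: [0.4921, 0.3904, 0.249]
eef_rot: [0.111, 0.696, -0.114, 0.7]
contact_force: [0.4, -0.1, -0.0]
opening: 0.115
```

Call:
drive_tool(
  deltas=[
    [[6.6, 0, 0], [0, 0, 0], 0],
    [[6.6, 0, 0], [0, 0, 0], 0],
    [[6.6, 0, 0], [0, 0, 0], 0],
    [[6.6, 0, 0], [0, 0, 0], 0],
    [[6.6, 0, 0], [0, 0, 0], 0],
    [[6.6, 0, 0], [0, 0, 0], 0],
    [[6.6, 0, 0], [0, 0, 0], 0],
    [[6.6, 0, 0], [0, 0, 0], 0],
    [[6.6, 0, 0], [0, 0, 0], 0],
    [[6.6, 0, 0], [0, 0, 0], 0],
    [[0, 0, 0], [0, 0, 0], 0],
    [[0, 0, 0], [0, 0, 0], 0],
  ],
)

```text
clock: 2.1
tool_pos: [0.4843, 0.3976, 0.2494]
eef_rot: [0.47, 0.528, -0.471, 0.528]
contact_force: [0.3, 0.2, -0.3]
opening: 0.007
```

```bash
cat > to.py <<'E'
import sys,numpy as np
from plant import r
from scipy.spatial.transform import Rotation as R
st=r.get_state();M=R.from_quat(st['eef_rot']).as_matrix()
t=np.array(list(map(float,sys.argv[1:4]))) # target of tip
tip=st['tool_pos']+M[:,0]*r.tip_reach
print('clock',st['clock'],'tip',tip.round(4),'x',M[:,0].round(3),'y',M[:,1].round(3),'F',st['contact_force'].round(2),'open',round(st['opening'],3),'q7',st['q'][6].round(2))
print('delta cm tool',(M.T@(t-tip)*100).round(2))
E
python3 to.py .4885 .393 .075
```

```text
clock 2.1 tip [0.4843 0.3975 0.2384] x [-0.    -0.001 -1.   ] y [ 0.994  0.113 -0.001] F [ 0.27  0.15 -0.28] open 0.007 q7 -0.57
delta cm tool [16.34  0.38  0.49]
```

Call:
drive_tool(
  deltas=[
    [[0, 0, 0], [3, 0.1, 0.1], 0],
    [[0, 0, 0], [3, 0.1, 0.1], 0],
    [[0, 0, 0], [3, 0.1, 0.1], 0],
    [[0, 0, 0], [3, 0.1, 0.2], 0],
    [[0, 0, 0], [2, 0, 0], 0],
    [[0, 0, 0], [1.5, 0, 0], 0],
    [[0, 0, 0], [0, 0, 0], 0],
    [[0, 0, 0], [0, 0, 0], 0],
  ],
)

```text
clock: 2.77
tool_pos: [0.4888, 0.3928, 0.0942]
eef_rot: [0.471, 0.527, -0.472, 0.527]
contact_force: [0.4, 1.2, 0.2]
opening: 0.001
```

```bash
python3 to.py .4885 .393 .056; python3 - <<'E'
from h import *
a=snap('top','t1')['color'][190:275,130:210];b=snap('side','s1')['color'][290:380,270:370]
a=cv2.resize(a,(400,425),interpolation=2);b=cv2.resize(b,(400,360),interpolation=2)
c=np.zeros((425,800,3),np.uint8);c[:,:400]=a;c[:360,400:]=b;cv2.imwrite('pics/c1.png',c[:,:,::-1])
E
```

```text
clock 2.7667 tip [0.4888 0.3928 0.0832] x [-0.002 -0.001 -1.   ] y [ 0.994  0.112 -0.002] F [0.41 1.2  0.16] open 0.001 q7 -0.55
delta cm tool [ 2.72 -0.02 -0.03]
```

View pics/c1.png

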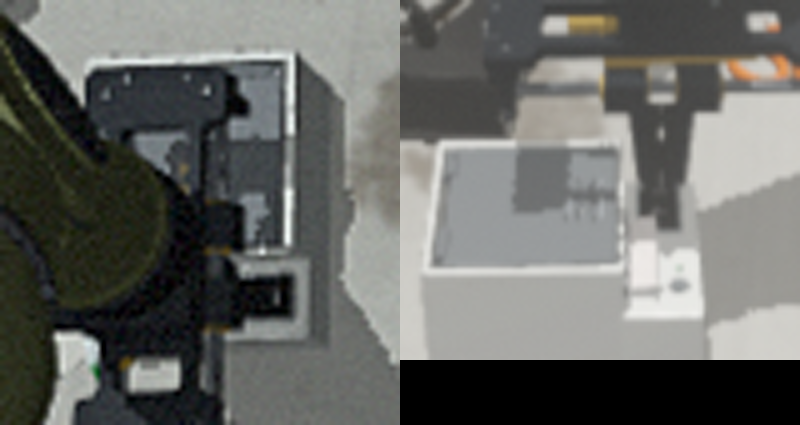

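The fingertip (side crop, about x 637–680, y 228) sits over the deck, clear of the hatch step. In the top crop it is over the rocker's left half, with the right half visible at (280,297). I'll press down in small steps.

Call:
drive_tool(
  deltas=[
    [[0, 0, 0], [1, 0, 0], 0],
    [[0, 0, 0], [0.8, 0, 0], 0],
    [[0, 0, 0], [0.3, 0, 0], 0],
    [[0, 0, 0], [0.2, 0, 0], 0],
    [[0, 0, 0], [0.1, 0, 0], 0],
    [[0, 0, 0], [0, 0, 0], 0],
  ],
)

```text
clock: 3.37
tool_pos: [0.489, 0.3929, 0.0706]
eef_rot: [0.472, 0.527, -0.472, 0.527]
contact_force: [0.5, -0.5, -0.2]
opening: 0.003
```

Call:
drive_tool(
  deltas=[
    [[0, 0, 0], [0.1, 0, 0], 0],
    [[0, 0, 0], [0.1, 0, 0], 0],
    [[0, 0, 0], [0, 0, 0], 0],
  ],
)

```text
clock: 3.62
tool_pos: [0.4892, 0.3936, 0.0689]
eef_rot: [0.472, 0.527, -0.471, 0.527]
contact_force: [-0.4, 0.6, 1.7]
opening: -0.0
```

Call:
drive_tool(
  deltas=[
    [[0, 0, 0], [0.1, 0, 0], 0],
    [[0, 0, 0], [0.1, 0, 0], 0],
    [[0, 0, 0], [0, 0, 0], 0],
  ],
)

```text
clock: 3.87
tool_pos: [0.4893, 0.3926, 0.0664]
eef_rot: [0.472, 0.527, -0.472, 0.527]
contact_force: [-0.1, -0.5, -0.6]
opening: 0.009
```

Call:
drive_tool(
  deltas=[
    [[0, 0, 0], [0.1, 0, 0], 0],
    [[0, 0, 0], [0.1, 0, 0], 0],
    [[0, 0, 0], [0, 0, 0], 0],
  ],
)

```text
clock: 4.12
tool_pos: [0.4894, 0.3927, 0.0653]
eef_rot: [0.472, 0.527, -0.472, 0.527]
contact_force: [-1.1, -1.4, 6.2]
opening: 0.003
```

Force rose to 1.7 N, dropped to zero, then read 6 N at tip z = 54 mm, so it snapped and bottomed. I'll lift and check.

Call:
drive_tool(
  deltas=[
    [[0, 0, 0], [-1, 0, 0], 0],
    [[0, 0, 0], [-3, 0, 0], 0],
    [[0, 0, 0], [-3, 0, 0], 0],
    [[0, 0, 0], [-3, 0, 0], 0],
    [[0, 0, 0], [0, 2, -0.9], 0],
    [[0, 0, 0], [0, 2, -0.9], 0],
  ],
)

```text
clock: 4.62
tool_pos: [0.528, 0.4161, 0.1682]
eef_rot: [0.473, 0.527, -0.47, 0.527]
contact_force: [0.4, 0.3, 0.1]
opening: 0.005
```

Call:
drive_tool(
  deltas=[
    [[-7, 0, 0], [0, 0, 0], 0],
    [[-7, 0, 0], [0, 0, 0], 0],
    [[-7, 0, 0], [0, 0, 0], 0],
    [[-7, 0, 0], [0, 0, 0], 0],
    [[-7, 0, 0], [0, 0, 0], 0],
    [[-7, 0, 0], [0, 0, 0], 0],
    [[-7, 0, 0], [0, 0, 0], 0],
    [[-7, 0, 0], [0, 0, 0], 0],
    [[-7, 0, 0], [0, 0, 0], 0],
    [[-7, 0, 0], [0, 0, 0], 0],
    [[-7, 0, 0], [0, 0, 0], 0],
    [[-7, 0, 0], [0, 0, 0], 0],
  ],
)

```text
clock: 5.62
tool_pos: [0.5273, 0.4149, 0.1652]
eef_rot: [-0.004, 0.707, 0.004, 0.707]
contact_force: [-0.1, -0.2, -0.3]
opening: 0.008
```

Call:
drive_tool(
  deltas=[
    [[-6, 0, 0], [0, 0, 0], 0],
    [[0, 0, 0], [0, 0, 0], 0],
    [[0, 0, 0], [0, 0, 0], 0],
  ],
)

```text
clock: 5.87
tool_pos: [0.5273, 0.4149, 0.1649]
eef_rot: [-0.038, 0.706, 0.038, 0.706]
contact_force: [0.6, -0.6, -0.1]
opening: 0.003
```

```bash
python3 to.py .527 .4145 .090; python3 - <<'E'
from h import *
a=snap('top','t2')['color'][190:275,130:210];b=snap('side','s2')['color'][290:380,270:370]
a=cv2.resize(a,(400,425),interpolation=2);b=cv2.resize(b,(400,360),interpolation=2)
c=np.zeros((425,800,3),np.uint8);c[:,:400]=a;c[:360,400:]=b;cv2.imwrite('pics/c2.png',c[:,:,::-1])
E
```

```text
clock 5.8667 tip [0.5273 0.4149 0.1539] x [ 0. -0. -1.] y [-0.106  0.994 -0.   ] F [ 0.55 -0.64 -0.08] open 0.003 q7 0.65
delta cm tool [ 6.39 -0.04 -0.03]
```

View pics/c2.png

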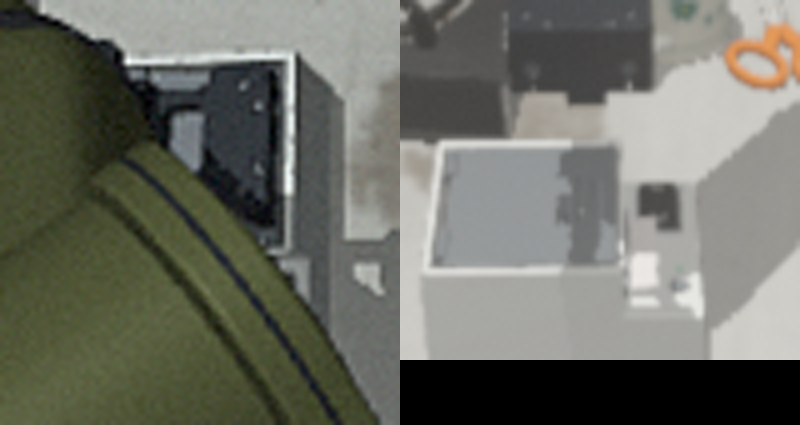

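The side crop shows the hatch still shut, the rocker at (658,207) and the printer unmoved. The rocker state isn't obvious, so I'll compare before and after enlarged.

```bash
python3 - <<'E'
from h import *
o=[]
for f in('side0','s2'):
    a=load(f)['color'][325:365,318:350].astype(float); a=np.clip(a*(1 if f=='side0' else 1.4),0,255).astype(np.uint8)
    o.append(cv2.resize(a,(384,480),interpolation=0))
cv2.imwrite('pics/c3.png',np.hstack(o)[:,:,::-1])
E
```

```text
(no output)
```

View pics/c3.png

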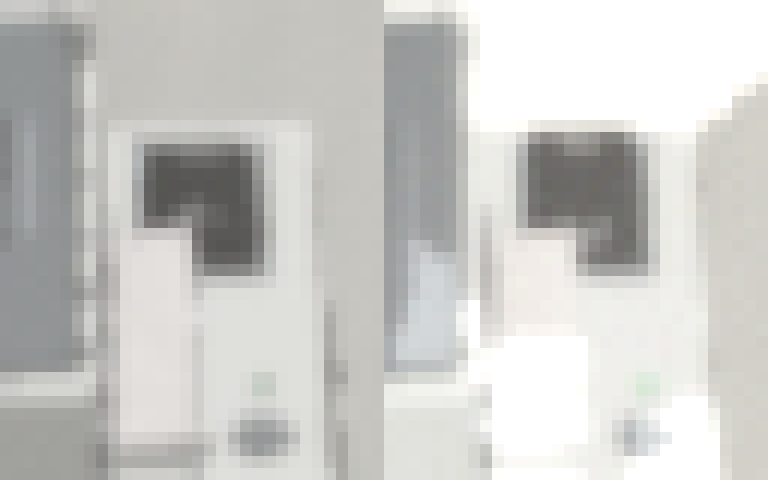

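After pressing, the far (right) half stands higher (top edge y≈130 instead of 145) and the "O" mark moved down, so the rocker is off. Next is the hatch press.

Call:
drive_tool(
  deltas=[
    [[0, 0, 0], [3, 0, 0], 0],
    [[0, 0, 0], [2, 0, 0], 0],
    [[0, 0, 0], [1, 0, 0], 0],
    [[0, 0, 0], [0.5, 0, 0], 0],
    [[0, 0, 0], [0.2, 0, 0], 0],
    [[0, 0, 0], [0.2, 0, 0], 0],
    [[0, 0, 0], [0.2, 0, 0], 0],
    [[0, 0, 0], [0, 0, 0], 0],
  ],
)

```text
clock: 6.63
tool_pos: [0.5274, 0.4157, 0.0944]
eef_rot: [-0.038, 0.706, 0.039, 0.706]
contact_force: [-0.2, 0.9, 0.5]
opening: 0.004
```

Call:
drive_tool(
  deltas=[
    [[0, 0, 0], [0.1, 0, 0], 0],
    [[0, 0, 0], [0.1, 0, 0], 0],
    [[0, 0, 0], [0, 0, 0], 0],
  ],
)

```text
clock: 6.88
tool_pos: [0.5274, 0.4157, 0.0925]
eef_rot: [-0.039, 0.706, 0.039, 0.706]
contact_force: [-0.5, -0.7, 4.8]
opening: 0.004
```

Call:
drive_tool(
  deltas=[
    [[0, 0, 0], [0.1, 0, 0], 0],
    [[0, 0, 0], [0.1, 0, 0], 0],
    [[0, 0, 0], [0.1, 0, 0], 0],
    [[0, 0, 0], [0.1, 0, 0], 0],
    [[0, 0, 0], [0, 0, 0], 0],
  ],
)

```text
clock: 7.3
tool_pos: [0.5275, 0.4157, 0.0883]
eef_rot: [-0.039, 0.706, 0.039, 0.706]
contact_force: [-0.3, -0.3, 5.3]
opening: 0.006
```

Call:
drive_tool(
  deltas=[
    [[0, 0, 0], [0.1, 0, 0], 0],
    [[0, 0, 0], [0.1, 0, 0], 0],
    [[0, 0, 0], [0, 0, 0], 0],
  ],
)

```text
clock: 7.55
tool_pos: [0.5275, 0.4158, 0.0873]
eef_rot: [-0.039, 0.706, 0.039, 0.707]
contact_force: [-1.7, -2.1, 12.1]
opening: 0.005
```

12 N at tip z = 76 mm means it's at the stop. I'll lift away, then back toward the robot.

Call:
drive_tool(
  deltas=[
    [[0, 0, 0], [-2, 0, 0], 0],
    [[0, 0, 0], [-3.5, 0, 0], 0],
    [[0, 0, 0], [-4, 0, 0], 0],
    [[0, 0, 0], [-4, 0, 0], 0],
    [[0, 0, 0], [-4, 0, 0], 0],
    [[0, 0, 0], [0, 0, -3], 0],
    [[0, 0, 0], [0, 0, -3], 0],
    [[0, 0, 0], [0, 0, -3], 0],
    [[0, 0, 0], [0, 0, -3], 0],
    [[0, 0, 0], [0, 0, -3], 0],
    [[0, 0, 0], [0, 0, -3], 0],
    [[0, 0, 0], [0, 0, 0], 0],
  ],
)

```text
clock: 8.55
tool_pos: [0.3414, 0.395, 0.2605]
eef_rot: [-0.042, 0.708, 0.041, 0.704]
contact_force: [-0.8, 0.1, 0.3]
opening: 0.007
```

Call:
drive_tool(
  deltas=[
    [[0, 0, 0], [0, 3, -2], 0],
    [[0, 0, 0], [0, 3, -2], 0],
    [[0, 0, 0], [0, 3, -2], 0],
    [[0, 0, 0], [0, 3, 0], 0],
    [[0, 0, 0], [0, 3, 0], 0],
    [[0, 0, 0], [0, 3, 0], 0],
    [[0, 0, 0], [0, 0, 0], 0],
    [[0, 0, 0], [0, 0, 0], 0],
    [[0, 0, 0], [0, 0, 0], 0],
    [[0, 0, 0], [0, 0, 0], 0],
    [[0, 0, 0], [0, 0, 0], 0],
    [[0, 0, 0], [0, 0, 0], 0],
  ],
)

```text
clock: 9.55
tool_pos: [0.2694, 0.5668, 0.2609]
eef_rot: [-0.039, 0.706, 0.038, 0.706]
contact_force: [0.2, -0.4, -1.0]
opening: 0.006
```

Call:
drive_tool(
  deltas=[
    [[0, 0, 0], [0, 0, 0], 0],
    [[0, 0, 0], [0, 0, 0], 0],
    [[0, 0, 0], [0, 0, 0], 0],
    [[0, 0, 0], [0, 0, 0], 0],
    [[0, 0, 0], [0, 0, 0], 0],
    [[0, 0, 0], [0, 0, 0], 0],
    [[0, 0, 0], [0, 0, 0], 0],
    [[0, 0, 0], [0, 0, 0], 0],
    [[0, 0, 0], [0, 0, 0], 0],
    [[0, 0, 0], [0, 0, 0], 0],
    [[0, 0, 0], [0, 0, 0], 0],
    [[0, 0, 0], [0, 0, 0], 0],
  ],
)

```text
clock: 10.55
tool_pos: [0.2687, 0.5678, 0.2607]
eef_rot: [-0.039, 0.706, 0.039, 0.706]
contact_force: [-0.0, -0.5, -0.2]
opening: 0.011
```

```bash
python3 to.py .527 .4145 .090; python3 - <<'E'
from h import *
a=snap('top','t4')['color'][190:275,130:210];b=snap('side','s4')['color'][290:400,265:365]
a=cv2.resize(a,(400,425),interpolation=2);b=cv2.resize(b,(400,440),interpolation=2)
c=np.zeros((440,800,3),np.uint8);c[:425,:400]=a;c[:,400:]=b;cv2.imwrite('pics/c4.png',c[:,:,::-1])
E
```

```text
clock 10.55 tip [0.2687 0.5678 0.2497] x [ 0.  0. -1.] y [-0.11   0.994  0.   ] F [-0.01 -0.55 -0.23] open 0.011 q7 0.23
delta cm tool [ 15.97 -18.08  23.99]
```

View pics/c4.png

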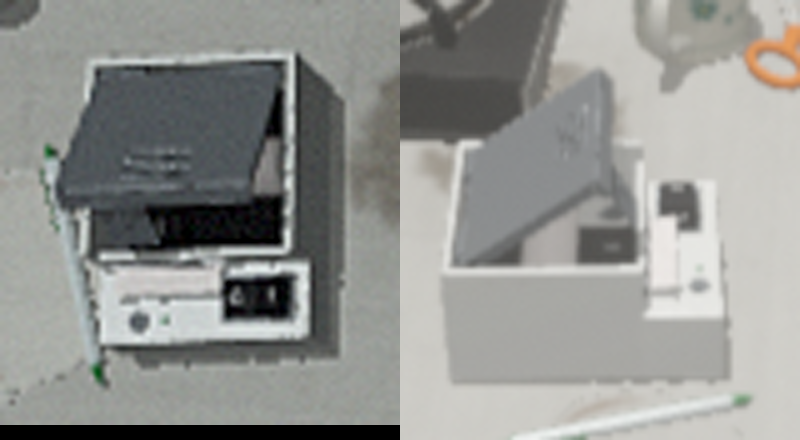

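The hatch is popped: its front edge runs from (60,205) to (250,205) in the top crop, and its front-left corner is at (607,190) in the side crop. The rocker shows off, and the pen and printer have not moved. I'll wait one more second, check numerically and hand in.

Call:
drive_tool(
  deltas=[
    [[0, 0, 0], [0, 0, 0], 0],
    [[0, 0, 0], [0, 0, 0], 0],
    [[0, 0, 0], [0, 0, 0], 0],
    [[0, 0, 0], [0, 0, 0], 0],
    [[0, 0, 0], [0, 0, 0], 0],
    [[0, 0, 0], [0, 0, 0], 0],
    [[0, 0, 0], [0, 0, 0], 0],
    [[0, 0, 0], [0, 0, 0], 0],
    [[0, 0, 0], [0, 0, 0], 0],
    [[0, 0, 0], [0, 0, 0], 0],
    [[0, 0, 0], [0, 0, 0], 0],
    [[0, 0, 0], [0, 0, 0], 0],
  ],
)

```text
clock: 11.65
tool_pos: [0.2687, 0.5678, 0.2608]
eef_rot: [-0.039, 0.706, 0.039, 0.706]
contact_force: [0.9, -0.2, 0.7]
opening: 0.006
```

```bash
python3 - <<'E'
from h import *
b=snap('side','s5');a=load('t4');b4=load('s4')
print('front-left corner',tri(a,(142-.4,231-.4),b,(265+207/4-.4,290+190/4-.4)))
d=lambda p,q,y0,y1,x0,x1:np.abs(p['color'].astype(int)-q['color'])[y0:y1,x0:x1].mean()
print('hatch still',d(b4,b,300,400,265,365),'mug/scissors',d(load('side0'),b,260,320,315,390),'right bench',d(load('top0'),a,230,310,220,580))
st=r.get_state();print(st['clock'],st['contact_force'].round(1))
print(r.finish_job())
E
```

```text
front-left corner (array([0.52147043, 0.46334501, 0.12671992]), np.float64(0.0005173652758726588))
hatch still 0.5078333333333334 mug/scissors 7.212148148148148 right bench 2.76087962962963
11.7 [ 0.2  0.5 -0.2]
the job is handed in; nothing more can be done
None
```

The printer is switched off, its hatch is popped open, and the job is handed in at 11.7 s. I pressed the rocker's left half with closed fingertips until it snapped and bottomed at z ≈ 54 mm with about 6 N. I then pressed the hatch ribs once to the stop, z ≈ 76 mm with about 12 N, and lifted clear.

**Last checks**
- **Hatch:** it stayed up with no change between pictures about 1.1 s apart. The finger was clear for more than 3 s in all.
- **Hatch height:** its front corner measured about 127 mm, against the 137 mm stated. My triangulated heights for other points on the printer also read 2–7 mm low.
- **Rocker:** it looks off in both views.
- **Printer and pen:** neither had moved in the last pictures.
- **Mug and scissors:** the before-and-after difference in the side view around them was not negligible (mean 7 grey levels). Changed arm shadow is the likely cause, since the arm never went near them, but I did not confirm it. The top view of the bench to the right of the printer, including the mug and scissors, changed little (2.8).
- **Contact:** wrist force was near zero at hand-in, with the robot touching nothing.

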